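# Lock the paper roll onto its unwinder with the T-handled core plug

## Robot

A 7-joint arm with a two-finger parallel gripper is mounted at the origin on the work surface. World frame = base frame: x ahead of the robot, y to its left, z up, the work surface at z = 0. Lengths are in m, angles in rad, forces in N, time in s.
With the tool pointing down it reaches from about 0.4 to 0.85 m from the base axis. Payload 10.4 kg.
Tool frame: the origin (TCP) lies at the very end of the fingers, on their centre line; the grasp point (between the pads) lies r.tcp_to_grasp behind it (r.tcp_to_grasp is the distance from the TCP to the grasp point, in m); z points along the fingers, y is the line along which they close (so a half turn about z gives the same grasp; the last joint's range is limited). The gripper opens to 85 mm and grips with 20 to 120 N. Pads are 22 mm wide; open, the fingers measure 114 mm over their backs; the gripper's body (76 mm by 85 mm) begins 54 mm behind the grasp point. The pads swing forward as they close: fully open they stand 13 mm farther back than shut.
Start: joints at [1.143, 0.332, -0.065, 1.46, 0.022, 1.35, -0.088], TCP at [0.246, -0.575, 0.231] pointing down, gripper open.
Joint ranges: [-2.6, 2.6], [-0.5, 2.12], [-1.47, 1.34], [0.16, 2.42], [-1.27, 4.41], [0.06, 2.06], [-2.6, 2.6]. Speed limits (rad/s): [2.22, 2.22, 2.79, 2.79, 3.14, 3.14, 3.14].

## Interface

Orientations are given as a 3x3 rotation matrix whose columns are the frame's x, y, z axes.
In Python, from plant import r, eyes, workorder gives the robot as it stands.
- The arm moves only by the shell command python3 -m crank 'ROWS' [FORCE]. ROWS is JSON, a list of rows, each a list of 3 entries, a list of its own where there are three numbers: the closure, from -1 (fully open) to 1 (shut), then the shift along the world's x, y, z in m, then the turn about the world's z in rad. A call has 1 to 5 rows; each row is the pose to reach, as a shift and turn from the pose commanded when the call began; what a row does not reach only later rows make up. A row lasts 1/10 s, in which the tool goes at most 50 mm and 8.59 degrees, less where a joint would pass 70% of its speed; a pose out of reach is approached as far as the arm can. A call with a gripper value outside its range is refused whole. The fingers move at their own pace and stop on an object; FORCE is the grip in N (left out, the last holds). Time passes only in rows, so rows that repeat a pose let the fingers close. It gives the time, the measured TCP pose, the force, the opening and the grip force at its end, in the units of the state.
- r.read_state(): the state, without advancing time (a new reading comes with each control period).
- eyes.read_camera(name): name is "scene" or "side" or "wrist"; returns (picture, depth): 400x640x3 uint8, blue, green, red; 400x640 float32, m along the optical axis (not along the pixel's ray), 0 where there is no reading.
- eyes.calibration(name): a dict with "mtx" (3x3 intrinsics, pixels), "camera_from_world" (4x4, takes a point from world to camera coordinates). Camera axes: x right, y down, z forward; pixel columns grow to the right and rows downward; lengths in m; the calibration is good to about 2 mm. A picture is of the moment at which its call begins: read the wrist's pose just before it. calibration takes no time and is no camera call; for the wrist camera it gives the pose at the moment of the call.
- workorder.sign_off(): hands the job in; it is judged then, once.
The state is a dict: "time_s": time; "joint_positions": joint angles; "dq": joint speeds; "effort": joint torques, N m; "eef_pos": TCP position; "tool_rot": TCP orientation; "contact_force": force on the tool from outside, world axes, zero at the start; "ft_torque": the same for the moment, N m; "gripper_width": finger opening in m; "finger_force": force on a finger pad.
Only numpy, scipy, OpenCV 4.12 (cv2) and the standard library are available. Lean on these libraries where they do the work, as an engineer would, in place of code of your own. Each camera call takes 0.05 s, during which the arm holds its last target. There are 200 camera calls.

## Task

At the packing table, pick up the T-handled core plug, set its nose in the mouth of the paper-roll unwinder, feel for the two notches, then press it in against the spring and turn it clockwise (seen from above) until its pins have cammed fully home against their stop, and let go so that it stays locked. Keep the contact gentle: some 10 to 15 N of push and a light twist are enough, so do not ram the plug in or wrench it on past its stop, and leave the other things on the table where they are.

Things in the scene. Friction and masses are not known exactly. Their poses are not given: they have to be found in the camera images.
- plug: Core plug, about 0.25 kg, standing upright on its nose on the table. Origin: centre of the nose's underside, z up. Steel nose 41 mm across with a 4 mm chamfer, z 0 to 27 mm; two steel pins 8 mm thick stick out of it along its own +x and -x to 30 mm from the axis, centred at z 12 mm; black flange 80 mm across at z 27 to 31 mm. A half turn about z gives the same plug.
- handle (a point): Middle of the plug's black T-handle, on the axis 55 mm above the plug's origin, axes as the plug's. Flat bar 64 mm long along x (the same way as the pins), 14 mm thick along y, from 43 to 67 mm above the origin, on an 18 mm neck over the flange.
- stand: Upright paper-roll unwinder, fixed, on a round dark foot 150 mm across with a small tab at its own +x; origin under the foot's centre, z up. Carries a brown paper roll 136 mm across up to z 92 mm and, in the roll's core, a steel spindle head. The head is braked hard and must be taken as it stands.
- mouth (a point): Centre of the spindle head's mouth, level with its rim, on the axis 97 mm above the foot's underside; axes as the stand's. Head 74 mm across, bore 43 mm, two opposite notches at least 12 mm wide. They lie along the stand's x axis only within 0.5 rad (29 deg) either way: the head's turn is not in the readings, it is seen from above or felt.
- pad (a joint): Spring pad inside the head, m pressed down (0 free). Depths of the plug's origin below the mouth: 8 mm pins rest on the rim; 20 mm, through the notches, nose meets the pad (3 N preload, then 2 N per mm); from 22 mm the pins can be turned under the ramps; 25 mm fully home (pad at 0.005); 27 mm flange meets the rim.
- ramps (a point): Foot of the ramps, on the axis 25 mm below the mouth: the plug's origin is here when home. Turned clockwise from above, the pins ride under ramps that pull the plug down 3 mm until 0.95 rad past mid-notch, then run level to a hard stop at 1.15 rad. It turns at under 0.25 N m, at 0.1 with 11 N of push kept on; a rise past 0.3 is the stop. Blocked anticlockwise.
- tape_roll: bystander: ring of clear tape, 90 mm across, 48 mm high, origin under its centre
- end_cap: bystander: low black cap with a round knob and no pins, 76 mm across, 40 mm high, origin under its centre
- carton: bystander: brown carton 100 x 150 x 70 mm, origin under its centre
- glue: bystander: white bottle 56 mm across, 150 mm high, origin under its centre
- stapler: bystander: grey stapler 130 x 32 x 51 mm, origin under its centre
- label_stack: bystander: stack of paper labels 70 x 100 x 30 mm, origin under its centre
Mind the look-alikes: they are no part of the job. Leave any brown or red look-alike of the plug alone.

How it is judged:
On the way:
1. the plug's pins have dropped into the notches (origin over 16 mm below the mouth, centred within 3 mm, upright within 0.1 rad) (z of plug in the frame of mouth below -0.016 m and horizontal distance between plug and mouth below 0.003 m and angle between plug's own z axis and vertical below 0.1 rad), for 0.1 s.
At the end, for the whole second after the job is handed in: The released plug stays locked by its pins at the bottom of the ramps: origin 24.1 to 27.5 mm below the mouth against the spring, centred within 3 mm, upright within 0.06 rad, at rest (z of plug in the frame of mouth between -0.0275 and -0.0241 m and horizontal distance between plug and mouth below 0.003 m and angle between plug's own z axis and vertical below 0.06 rad and linear speed of plug below 0.01 m/s and angular speed of plug below 0.1 rad/s); the robot touches nothing.
It fails at once if the plug is forced: more than 60 N in all between plug and unwinder (pad, ramps and stop added up) (contact force between plug and stand above 60 N).
It fails at once if a bystander is pushed more than 30 mm or knocked over (distance of any of tape_roll, end_cap, carton, glue, stapler, label_stack from where it was at the start of the episode above 0.03 m or angle between any of tape_roll, end_cap, carton, glue, stapler, label_stack's own z axis and vertical above 0.5 rad).
It also fails if it takes over 72 s, if anything falls off the work surface, if the arm or the gripper's body presses on something with over 40 N, if the wrist force passes 120 N, or if a joint passes its speed limit or range.

## Working session

There is one attempt and no reset: what is moved stays moved. The work goes in short steps, Python scripts to look and compute and a shell command to move; the robot and the scene stay as the last step left them, time stands still between calls to the robot, and variables do not carry over. Pictures are saved under pics/ and viewed, at most 10 in all, crops included, and the job is handed in when it is done.

```bash
ls; mkdir -p pics
python3 - <<'E'
from plant import r,eyes
import cv2,numpy as np
s=r.read_state();print(s['time_s'],s['eef_pos'],s['tool_rot'],s['contact_force'],s['gripper_width'],r.tcp_to_grasp)
ims=[]
for n in("scene","side","wrist"):
    p,d=eyes.read_camera(n);np.savez('pics/%s0.npz'%n,p=p,d=d,**eyes.calibration(n));cv2.imwrite('pics/%s0.png'%n,p)
    print(n,np.round(eyes.calibration(n)['camera_from_world'],3).tolist(),eyes.calibration(n)['mtx'].tolist())
E
```

```text
pics
0.0 [ 0.24597367 -0.57412263  0.2304884 ] [[ 9.19182066e-01  3.93832339e-01 -6.47305964e-04]
 [ 3.93832866e-01 -9.19181066e-01  1.35672646e-03]
 [-6.06686302e-05 -1.50200900e-03 -9.99998870e-01]] [ 0.60917146  0.21867667 -0.80773094] 0.08547918314804129 0.0187
scene [[0.209, 0.978, -0.01, -0.113], [0.767, -0.17, -0.619, -0.399], [-0.607, 0.121, -0.785, 1.701], [0.0, 0.0, 0.0, 1.0]] [[417.65200880790394, 0.0, 323.5796176607596], [0.0, 417.65200880790394, 198.98113203933087], [0.0, 0.0, 1.0]]
side [[-0.977, -0.212, 0.002, 0.555], [-0.147, 0.67, -0.727, 0.145], [0.153, -0.711, -0.686, 1.182], [0.0, 0.0, 0.0, 1.0]] [[396.06532081913286, 0.0, 322.6296870779683], [0.0, 396.06532081913286, 201.1607259691326], [0.0, 0.0, 1.0]]
wrist [[0.393, -0.919, -0.0, -0.624], [-0.885, -0.378, 0.272, -0.035], [-0.25, -0.107, -0.962, 0.379], [0.0, 0.0, 0.0, 1.0]] [[283.7111249423214, 0.0, 322.3617302122959], [0.0, 283.7111249423214, 198.92829841946013], [0.0, 0.0, 1.0]]
```

View pics/scene0.png

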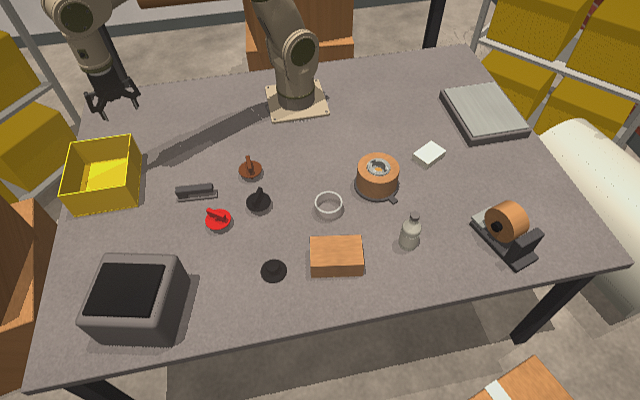

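View pics/side0.png

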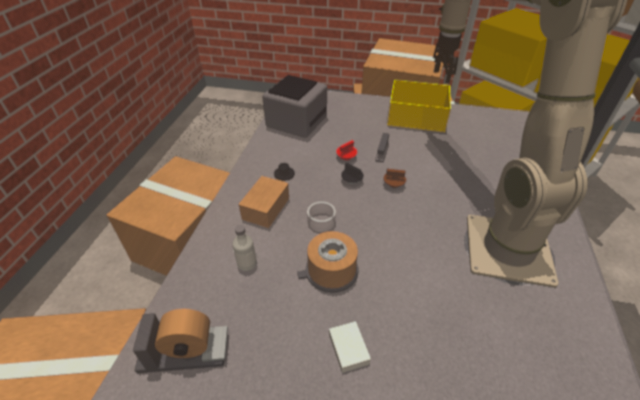

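Scene view candidates for the plug:
- Black T-handle at (259,200), side view (352,173)
- Brown look-alike at (250,168)
- Red look-alike at (218,218)
- Round-knobbed black end cap at (273,270)
- Grey stapler at (195,191)

I choose the black one at (259,200). The unwinder is at scene (378,172), side (333,258), with its tab at scene (392,200). The roll at (507,222) is not on an upright foot, so it isn't the unwinder. Next is a close crop.

```bash
cat > h.py <<'E'
import numpy as np,cv2
def load(n):
    z=np.load('pics/%s.npz'%n);return z['p'],z['d'],z['mtx'],z['camera_from_world']
def ray(uv,K,T):
    R,t=T[:3,:3],T[:3,3];o=-R.T@t
    d=R.T@np.linalg.inv(K)@np.array([uv[0],uv[1],1.]);return o,d/np.linalg.norm(d)
def plane(uv,z,K,T):
    o,d=ray(uv,K,T);return o+d*(z-o[2])/d[2]
def tri(uv1,c1,uv2,c2):
    o1,d1=ray(uv1,*c1);o2,d2=ray(uv2,*c2)
    a=np.linalg.lstsq(np.c_[d1,-d2],o2-o1,rcond=None)[0]
    p,q=o1+a[0]*d1,o2+a[1]*d2;return (p+q)/2,np.linalg.norm(p-q)
def cloud(d,K,T):
    v,u=np.mgrid[:d.shape[0],:d.shape[1]]
    c=np.stack([(u-K[0,2])/K[0,0]*d,(v-K[1,2])/K[1,1]*d,d],-1)
    return (c-T[:3,3])@T[:3,:3]
E
python3 - <<'E'
from h import *
p,d,K,T=load('scene0');q,e,L,S=load('side0')
a=cv2.resize(p[150:240,195:295],None,fx=4,fy=4,interpolation=cv2.INTER_CUBIC)
b=cv2.resize(q[140:230,310:410],None,fx=4,fy=4,interpolation=cv2.INTER_CUBIC)
cv2.imwrite('pics/crop1.png',np.hstack([a,b]))
print('foot tri (roll top centre)',tri((378,168),(K,T),(333,248),(L,S)))
for nm,(d_,K_,T_,c) in dict(s=(d,K,T,(259,200)),e=(e,L,S,(352,173))).items():
    P=cloud(d_,K_,T_);w=P[c[1]-25:c[1]+25,c[0]-25:c[0]+25].reshape(-1,3)
    pic=(p if nm=='s' else q)[c[1]-25:c[1]+25,c[0]-25:c[0]+25].reshape(-1,3)
    m=(w[:,2]>.018)&(w[:,2]<.1)&(pic.max(1)<75)
    print(nm,m.sum(),w[m].mean(0),w[m].max(0),w[m].min(0))
    t=w[m&(w[:,2]>.045)];print(len(t),t.mean(0))
    if len(t)>3:
        u,s,v=np.linalg.svd(t[:,:2]-t[:,:2].mean(0));print(v[0],np.arctan2(v[0,1],v[0,0]),s)
E
```

```text
foot tri (roll top centre) (array([0.50237115, 0.18565928, 0.09239777]), np.float64(0.007422554602427745))
s 385 [ 0.51267689 -0.20786629  0.03988599] [ 0.54462531 -0.16988261  0.07110623] [ 0.46932649 -0.24646575  0.02412298]
109 [ 0.51253952 -0.20900885  0.06141725]
[ 0.86665296 -0.49891146] -0.5223422959626105 [0.19399009 0.04136504]
e 288 [ 0.50903262 -0.19883672  0.04225759] [ 0.54390248 -0.16740974  0.0713205 ] [ 0.47264823 -0.23062497  0.02506517]
109 [ 0.50833657 -0.20365158  0.05958963]
[-0.88991453  0.45612732] 2.6679540803828137 [0.19547315 0.03795365]
```

View pics/crop1.png

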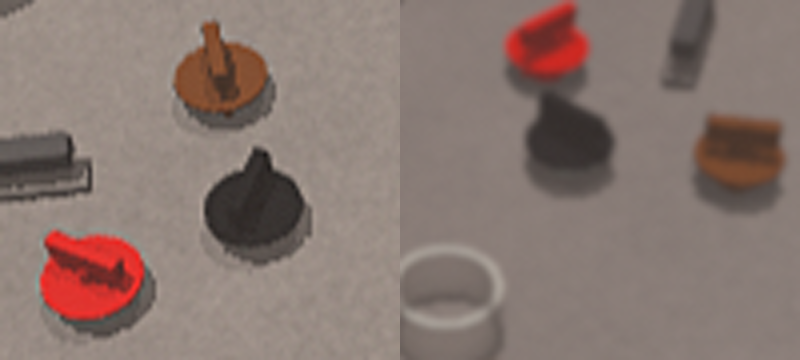

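The black item has a flat T-bar with a flange of about 80 mm, so it matches the description and is the plug. The bar yaw is about -0.5 rad and the position about (0.510,-0.206). Next I compute the tab direction, the neighbours and the camera offset.

Run:
```python
from h import *
p,d,K,T=load('scene0');q,e,L,S=load('side0')
print('tab',plane((393,201),.008,K,T),plane((303,273),.008,L,S))
for n,c in dict(brown=(250,168),red=(218,218)).items(): print(n,plane(c,.045,K,T))
P=cloud(d,K,T)[130:210,340:420];m=(P[...,2]>.085)&(P[...,2]<.11)
print('roll top',P[m].mean(0),P[m].min(0),P[m].max(0))
P=cloud(e,L,S)[215:300,290:380];m=(P[...,2]>.085)&(P[...,2]<.11)
print('roll top',P[m].mean(0),P[m].min(0),P[m].max(0))
_,_,W,X=load('wrist0');o=-X[:3,:3].T@X[:3,3];print('wristcam',o, 'axis',X[2,:3])
```

```text
tab [0.58457876 0.22299663 0.008     ] [0.57649173 0.21947925 0.008     ]
brown [ 0.37124849 -0.21797202  0.045     ]
red [ 0.55823127 -0.3355715   0.045     ]
roll top [0.50441408 0.18800893 0.09257496] [0.4304991  0.12191272 0.08506642] [0.5682604  0.25701541 0.10169461]
roll top [0.5001401  0.19494505 0.0928259 ] [0.43391455 0.11979395 0.08507039] [0.56829525 0.25696626 0.10174564]
wristcam [ 0.30960788 -0.54671098  0.37372679] axis [-0.25024937 -0.10663948 -0.96229064]
```

```bash
python3 -m crank '[[-1,[0.03,0.036,0],0.149],[-1,[0.06,0.072,0],0.298],[-1,[0.09,0.108,0],0.447],[-1,[0.12,0.144,0],0.596],[-1,[0.15,0.18,0],0.745]]' 40
```

```text
time_s: 0.65
eef_pos: [0.397, -0.3928, 0.2313]
tool_rot: [[0.403, 0.915, -0.0], [0.915, -0.403, -0.0], [-0.0, 0.0, -1.0]]
contact_force: [0.7, -0.3, -0.1]
gripper_width: 0.0855
finger_force: 0.0
```

```bash
python3 -m crank '[[-1,[0.023,0.037,-0.005],0.149],[-1,[0.046,0.075,-0.01],0.298],[-1,[0.069,0.112,-0.015],0.447],[-1,[0.092,0.15,-0.02],0.596],[-1,[0.114,0.188,-0.03],0.745]]'
```

```text
time_s: 1.15
eef_pos: [0.5111, -0.205, 0.2016]
tool_rot: [[-0.324, 0.946, 0.001], [0.946, 0.324, -0.0], [-0.001, 0.001, -1.0]]
contact_force: [0.5, -1.0, -0.2]
gripper_width: 0.0851
finger_force: 0.0
```

```bash
python3 -m crank '[[-1,[0,0,0],0.149],[-1,[0,0,0],0.298],[-1,[0,0,0],0.447],[-1,[0,0,0],0.596],[-1,[0,0,0],0.745]]'
python3 - <<'E'
from plant import r,eyes
import cv2,numpy as np
s=r.read_state();print(s['joint_positions'],s['dq'],s['contact_force'])
n='wrist';C=eyes.calibration(n);p,d=eyes.read_camera(n);np.savez('pics/w1.npz',p=p,d=d,**C);cv2.imwrite('pics/w1.png',p)
from h import *
P=cloud(d,C['mtx'],C['camera_from_world']);m=(P[...,2]>.057)&(P[...,2]<.075)&(p.max(2)<80)&(np.hypot(P[...,0]-.51,P[...,1]+.206)<.06)
t=P[m];print(len(t),t.mean(0),cv2.minAreaRect((t[:,:2]*1000).astype(np.float32)))
m=(P[...,2]>.024)&(P[...,2]<.038)&(p.max(2)<80)&(np.hypot(P[...,0]-.51,P[...,1]+.206)<.06)
t=P[m];print(len(t),t.mean(0),cv2.minEnclosingCircle((t[:,:2]*1000).astype(np.float32)))
E
```

```text
time_s: 1.65
eef_pos: [0.51, -0.2065, 0.2011]
tool_rot: [[-0.88, 0.476, -0.0], [0.476, 0.88, 0.0], [0.001, 0.0, -1.0]]
contact_force: [0.3, -0.3, -0.9]
gripper_width: 0.0854
finger_force: 0.0
[ 0.81803929  0.24015677 -0.59389435  1.67724785  0.13974572  1.26747065
  1.27064738] [ 0.14292235  0.02672298 -0.16888034 -0.00612845  0.04994749  0.00707687
  1.44277882] [ 0.32820755 -0.30125073 -0.8849727 ]
854 [ 0.5044858  -0.20754808  0.06679582] ((505.9261779785156, -208.74131774902344), (13.929391860961914, 63.6475830078125), 61.6927375793457)
2955 [ 0.50391932 -0.20733581  0.03128999] ((506.19500732421875, -208.65512084960938), 39.7850227355957)
```

View pics/w1.png

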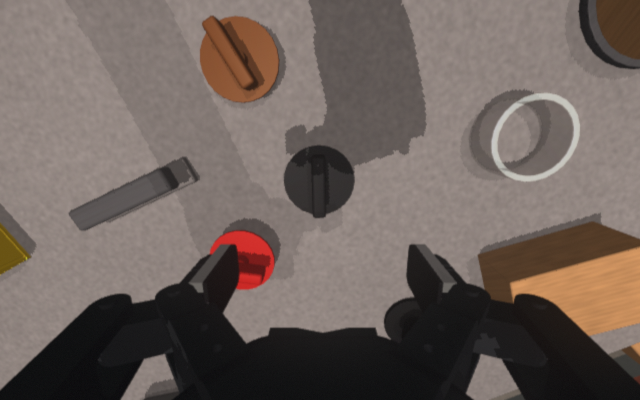

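The view shows the plug's bar at (318,187), centred between the open fingers. The brown, red and tape items are well clear. I descend and grip.

```bash
python3 -m crank '[[-1,[-0.004,-0.0026,-0.04],0.005],[-1,[-0.004,-0.0026,-0.08],0.005],[-1,[-0.004,-0.0026,-0.12],0.005],[-1,[-0.004,-0.0026,-0.15],0.005],[-1,[-0.004,-0.0026,-0.161],0.005]]' 40; python3 -m crank '[[0,[0,0,0],0],[0.5,[0,0,0],0],[1,[0,0,0],0],[1,[0,0,0],0],[1,[0,0,0],0]]' 40;  python3 -m crank '[[1,[0,0,0],0],[1,[0,0,0],0],[1,[0,0,0],0],[1,[0,0,0],0]]' 60
```

```text
time_s: 2.2
eef_pos: [0.5042, -0.2084, 0.0373]
tool_rot: [[-0.878, 0.479, -0.004], [0.479, 0.878, 0.002], [0.005, -0.0, -1.0]]
contact_force: [-1.0, -1.1, 0.6]
gripper_width: 0.0851
finger_force: 0.0
time_s: 2.7
eef_pos: [0.5069, -0.2094, 0.0415]
tool_rot: [[-0.879, 0.477, 0.002], [0.477, 0.879, -0.001], [-0.002, 0.0, -1.0]]
contact_force: [-1.8, 0.7, 6.8]
gripper_width: 0.0143
finger_force: 39.2
time_s: 3.1
eef_pos: [0.5069, -0.2094, 0.0415]
tool_rot: [[-0.879, 0.477, 0.002], [0.477, 0.879, -0.001], [-0.002, 0.0, -1.0]]
contact_force: [-0.7, 0.8, 7.0]
gripper_width: 0.0131
finger_force: 58.5
```

```bash
python3 -m crank '[[1,[0,0,0.02],0],[1,[0,0,0.05],0],[1,[0,0,0.09],0],[1,[0,0,0.13],0],[1,[0,0,0.16],0]]'
python3 - <<'E'
from h import *
p,d,K,T=load('scene0');q,e,L,S=load('side0')
print('glue',tri((414,216),(K,T),(240,232),(L,S)),plane((409,242),.0,K,T))
E
```

```text
time_s: 3.6
eef_pos: [0.5064, -0.209, 0.2029]
tool_rot: [[-0.879, 0.477, 0.002], [0.477, 0.879, -0.001], [-0.002, 0.0, -1.0]]
contact_force: [0.4, -0.1, -2.4]
gripper_width: 0.0134
finger_force: 58.6
glue (array([0.74297834, 0.21790322, 0.13825736]), np.float64(0.0026105309569253105)) [0.74143838 0.22441776 0.        ]
```

```bash
python3 -m crank '[[1,[0.007,0.043,0],0.09],[1,[0.014,0.086,0],0.18],[1,[0.021,0.129,0],0.27],[1,[0.028,0.172,0],0.36],[1,[0.035,0.215,0],0.45]]' >/dev/null; python3 -m crank '[[1,[0.007,0.043,0],0.09],[1,[0.014,0.086,0],0.18],[1,[0.021,0.129,0],0.27],[1,[0.028,0.172,0],0.36],[1,[0.035,0.215,0],0.45]]' >/dev/null;python3 -m crank '[[1,[0,0,0],0],[1,[0,0,0],0],[1,[0,0,0],0]]'
python3 - <<'E'
from plant import r,eyes
import cv2,numpy as np
s=r.read_state();print(s['joint_positions'],s['dq'])
n='wrist';C=eyes.calibration(n);p,d=eyes.read_camera(n);np.savez('pics/w2.npz',p=p,d=d,**C);cv2.imwrite('pics/w2.png',p)
E
```

```text
time_s: 4.9
eef_pos: [0.5763, 0.2197, 0.2]
tool_rot: [[-0.92, -0.391, -0.0], [-0.391, 0.92, -0.001], [0.001, -0.001, -1.0]]
contact_force: [0.9, -1.2, -3.2]
gripper_width: 0.0129
finger_force: 58.7
[ 0.22348388  0.47453929 -0.88859359  1.49049517  0.3722395   1.35425875
  1.28102876] [ 0.01725619 -0.0089445   0.00637742  0.00201558 -0.00058946 -0.00186248
 -0.00085692]
```

View pics/w2.png

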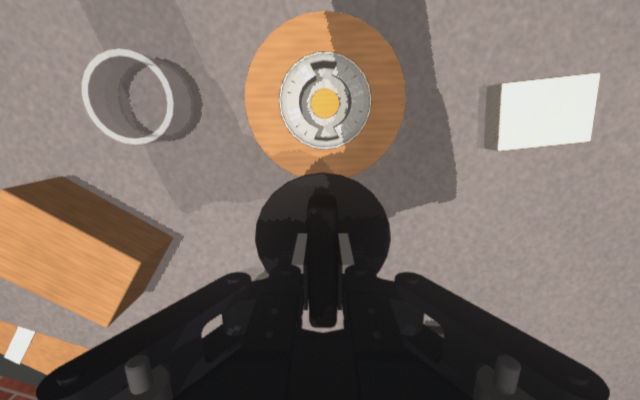

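The spindle head is centred near (325,100) with the yellow pad inside. The notches are at about (323,68) and (327,133), nearly along tool x. Next I measure the centre, the notch angle and the held plug's axis.

Run:
```python
from h import *
p,d,K,T=load('w2');P=cloud(d,K,T)
g=cv2.cvtColor(p,cv2.COLOR_BGR2GRAY);h=cv2.cvtColor(p,cv2.COLOR_BGR2HSV)
# head: grey (unsaturated) bright region, outer contour
m=((h[...,1]<60)&(g>90)).astype(np.uint8);m[:45]=0;m[155:]=0;m[:,:275]=0;m[:,375:]=0
m=cv2.morphologyEx(m,cv2.MORPH_OPEN,np.ones((3,3)))
pts=P[m>0];pts=pts[(pts[:,2]>.085)&(pts[:,2]<.11)]
zr=np.median(pts[:,2]);print('rim z',zr,pts[:,:2].mean(0),cv2.minEnclosingCircle((pts[:,:2]*1000).astype(np.float32)))
c=max(cv2.findContours(m,cv2.RETR_EXTERNAL,cv2.CHAIN_APPROX_NONE)[0],key=len)[:,0]
w=np.array([plane(x,.097,K,T)[:2] for x in c]).astype(np.float32)*1000;print(cv2.fitEllipse(w))
o=np.array(cv2.fitEllipse(w)[0])/1000
R,t=T[:3,:3],T[:3,3]
def pix(X): c=R@X+t;c=K@c;return c[:2]/c[2]
for rr in(.0235,.026,.0285):
    row=[]
    for a in range(0,360,6):
        u=pix(np.array([o[0]+rr*np.cos(np.radians(a)),o[1]+rr*np.sin(np.radians(a)),.097]))
        j=np.round(u).astype(int);row.append('%d:%d/%d'%(a,g[j[1],j[0]],1000*P[j[1],j[0],2]))
    print(rr,' '.join(row))
# held plug
k=(g<85)&(P[...,2]>.18)&(P[...,2]<.202);k[:165]=0
s=P[k];print('flange z hist',np.histogram(s[:,2],9)[0:2])
```

```text
rim z 0.09711593805182689 [0.49893658 0.18874293] ((500.0634460449219, 189.34243774414062), 38.604286193847656)
((500.1383972167969, 189.4420166015625), (74.5309829711914, 74.85554504394531), 105.8288803100586)
0.0235 0:220/98 6:218/98 12:140/66 18:194/67 24:213/67 30:198/67 36:197/66 42:164/67 48:217/97 54:230/97 60:190/96 66:147/96 72:145/97 78:144/97 84:146/97 90:144/98 96:144/96 102:147/97 108:144/98 114:162/96 120:147/97 126:154/98 132:148/98 138:157/98 144:145/96 150:143/98 156:144/96 162:144/98 168:157/97 174:144/96 180:203/96 186:216/96 192:194/65 198:200/68 204:214/67 210:215/68 216:187/66 222:170/67 228:222/95 234:232/97 240:232/98 246:227/98 252:223/97 258:223/97 264:225/98 270:223/97 276:225/97 282:223/97 288:224/98 294:225/96 300:223/96 306:230/97 312:228/98 318:230/98 324:221/97 330:223/97 336:222/97 342:221/97 348:221/96 354:221/96
0.026 0:220/96 6:164/91 12:141/67 18:218/66 24:213/66 30:220/66 36:197/66 42:183/67 48:218/98 54:219/97 60:151/96 66:154/97 72:142/96 78:143/96 84:145/98 90:143/95 96:144/94 102:143/97 108:144/95 114:153/97 120:144/96 126:161/97 132:148/98 1
[... 562 characters left out ...]
0:142/97 96:143/97 102:142/97 108:143/97 114:149/97 120:143/97 126:154/96 132:146/96 138:159/98 144:144/96 150:144/98 156:142/98 162:143/98 168:137/96 174:142/96 180:143/97 186:110/78 192:70/79 198:69/81 204:70/80 210:69/82 216:71/82 222:72/78 228:219/97 234:232/98 240:231/98 246:221/97 252:219/96 258:221/96 264:220/97 270:221/98 276:219/96 282:220/100 288:221/98 294:222/97 300:221/97 306:222/97 312:223/97 318:229/96 324:222/96 330:220/97 336:220/97 342:221/96 348:213/95 354:220/97
flange z hist (array([   4,    8,   22,  261, 1557, 2995, 1801,  359,   26]), array([0.18585337, 0.18653295, 0.18721253, 0.18789211, 0.18857169,
       0.18925127, 0.18993085, 0.19061042, 0.19129   , 0.19196958]))
```

Run:
```python
from h import *
from scipy.optimize import least_squares
p,d,K,T=load('w2');P=cloud(d,K,T)
s=P[(P[...,2]>.1875)&(P[...,2]<.1915)]
hull=cv2.convexHull((s[:,:2]*1000).astype(np.float32))[:,0]
tool=np.array([576.3,219.7]);
q=hull[(hull-tool)@np.array([-.92,-.391])>0]
f=least_squares(lambda c:np.hypot(*(q-c[:2]).T)-c[2],[*tool,40],loss='soft_l1');print('flange',f.x,len(q),np.abs(f.fun).max())
t=P[(P[...,2]>.221)&(P[...,2]<.232)&(np.hypot(P[...,0]-.576,P[...,1]-.22)<.04)]
t=t[(t-[.5763,.2197,0])@np.array([-.92,-.391,0])>.013]
print('bar end',len(t),t.mean(0)*1000,cv2.minAreaRect((t[:,:2]*1000).astype(np.float32)))
```

```text
flange [575.7305975 219.7390808  39.6071641] 33 0.19409134546327778
bar end 1295 [554.95229287 210.77660614 225.15305846] ((555.4464111328125, 210.83474731445312), (19.402616500854492, 13.798836708068848), 23.88910484313965)
```

```bash
python3 -m crank '[[1,[-0.025,-0.01,0],0.06],[1,[-0.05,-0.02,0],0.06],[1,[-0.0757,-0.0303,-0.01],0.06],[1,[-0.0757,-0.0303,-0.03],0.06],[1,[-0.0757,-0.0303,-0.05],0.06]]'; python3 -m crank '[[1,[0,0,0],0],[1,[0,0,-0.006],0],[1,[0,0,-0.012],0],[1,[0,0,-0.016],0],[1,[0,0,-0.016],0]]'
```

```text
time_s: 5.45
eef_pos: [0.5008, 0.1884, 0.1505]
tool_rot: [[-0.896, -0.444, 0.002], [-0.444, 0.896, -0.002], [-0.001, -0.003, -1.0]]
contact_force: [1.1, 0.1, -3.3]
gripper_width: 0.0132
finger_force: 59.0
time_s: 5.95
eef_pos: [0.5004, 0.1904, 0.134]
tool_rot: [[-0.895, -0.447, -0.001], [-0.447, 0.895, -0.0], [0.001, 0.0, -1.0]]
contact_force: [0.3, -0.7, -3.4]
gripper_width: 0.0128
finger_force: 58.9
```

```bash
python3 -m crank '[[1,[0,0,-0.002],0],[1,[0,0,-0.004],0],[1,[0,0,-0.006],0],[1,[0,0,-0.006],0]]'
```

```text
time_s: 6.35
eef_pos: [0.5001, 0.1904, 0.1279]
tool_rot: [[-0.895, -0.447, -0.001], [-0.447, 0.895, -0.0], [0.001, 0.0, -1.0]]
contact_force: [-0.6, -2.6, -5.0]
gripper_width: 0.0134
finger_force: 58.8
```

```bash
python3 -m crank '[[1,[0,-0.0005,-0.002],0],[1,[0,-0.0005,-0.004],0],[1,[0,-0.0005,-0.006],0],[1,[0,-0.0005,-0.008],0],[1,[0,-0.0005,-0.008],0]]'; python3 -c "
from plant import r;print(r.read_state()['ft_torque'])"
```

```text
time_s: 6.85
eef_pos: [0.5003, 0.1902, 0.1199]
tool_rot: [[-0.895, -0.447, -0.001], [-0.447, 0.895, 0.0], [0.0, 0.0, -1.0]]
contact_force: [-2.1, -0.0, -3.5]
gripper_width: 0.0128
finger_force: 58.9
[-0.25457272  0.53367032 -0.02533949]
```

```bash
python3 -m crank '[[1,[0.0003,-0.0003,-0.002],0],[1,[0.0003,-0.0003,-0.004],0],[1,[0.0003,-0.0003,-0.006],0],[1,[0.0003,-0.0003,-0.007],0],[1,[0.0003,-0.0003,-0.007],0]]'; python3 -c "
from plant import r;print(r.read_state()['ft_torque'])"
```

```text
time_s: 7.35
eef_pos: [0.5007, 0.1901, 0.1142]
tool_rot: [[-0.895, -0.447, 0.0], [-0.447, 0.895, -0.0], [0.0, -0.0, -1.0]]
contact_force: [-8.5, -3.4, 10.2]
gripper_width: 0.013
finger_force: 60.6
[-0.78940761  1.94099902  0.01783462]
```

```bash
python3 -m crank '[[1,[-0.001,-0.0005,0],0],[1,[-0.001,-0.0005,0],-0.06],[1,[-0.001,-0.0005,0],-0.12],[1,[-0.001,-0.0005,0],-0.2],[1,[-0.001,-0.0005,0],-0.2]]'; python3 -c "
from plant import r;print(r.read_state()['ft_torque'])"
```

```text
time_s: 7.85
eef_pos: [0.5004, 0.1902, 0.1145]
tool_rot: [[-0.966, -0.258, 0.002], [-0.258, 0.966, 0.001], [-0.002, 0.0, -1.0]]
contact_force: [-4.3, -0.8, 8.7]
gripper_width: 0.013
finger_force: 60.1
[-0.20228292  1.16355303 -0.14659703]
```

```bash
python3 -m crank '[[1,[-0.0005,0,-0.0003],-0.06],[1,[-0.0005,0,-0.0005],-0.12],[1,[-0.0005,0,-0.0005],-0.18],[1,[-0.0005,0,-0.0005],-0.24],[1,[-0.0005,0,-0.0005],-0.3]]'; python3 -c "
from plant import r;print(r.read_state()['ft_torque'])"
```

```text
time_s: 8.35
eef_pos: [0.5005, 0.1901, 0.1143]
tool_rot: [[-0.999, 0.039, 0.003], [0.039, 0.999, 0.001], [-0.003, 0.001, -1.0]]
contact_force: [-3.4, -0.9, 8.3]
gripper_width: 0.0126
finger_force: 61.2
[-0.31428796  0.66975456  0.10715506]
```

```bash
python3 -m crank '[[1,[0,0,0],-0.06],[1,[0,0,0],-0.12],[1,[0,0,0],-0.18],[1,[0,0,0],-0.24],[1,[0,0,0],-0.24]]'; python3 -c "
from plant import r;print(r.read_state()['ft_torque'])"
```

```text
time_s: 8.85
eef_pos: [0.5005, 0.19, 0.1143]
tool_rot: [[-0.961, 0.275, 0.003], [0.275, 0.961, 0.001], [-0.003, 0.002, -1.0]]
contact_force: [-3.2, -2.1, 8.4]
gripper_width: 0.0133
finger_force: 60.3
[-0.37851049  0.71361703 -0.06180752]
```

```bash
python3 -m crank '[[1,[0,0,0],-0.06],[1,[0,0,0],-0.12],[1,[0,0,0],-0.18],[1,[0,0,0],-0.24],[1,[0,0,0],-0.24]]'; python3 -c "
from plant import r;s=r.read_state();print(s['ft_torque'],s['joint_positions'])"
```

```text
time_s: 9.35
eef_pos: [0.5006, 0.1897, 0.1138]
tool_rot: [[-0.869, 0.495, 0.003], [0.495, 0.869, 0.001], [-0.002, 0.002, -1.0]]
contact_force: [1.4, -0.9, 4.2]
gripper_width: 0.0127
finger_force: 59.8
[-0.26388364 -0.12402125 -0.00927473] [ 0.20865124  0.32748851 -0.75951502  1.80971544  0.25196892  1.10025185
  0.41386376]
```

```bash
python3 -m crank '[[1,[0,0,0],-0.03],[1,[0,0,0],-0.06],[1,[0,0,0],-0.06],[1,[0,0,0],-0.06]]'; python3 -c "
from plant import r;print(r.read_state()['ft_torque'])"
```

```text
time_s: 9.75
eef_pos: [0.5004, 0.1897, 0.1137]
tool_rot: [[-0.838, 0.546, 0.003], [0.546, 0.838, 0.001], [-0.002, 0.002, -1.0]]
contact_force: [2.3, -0.1, 5.8]
gripper_width: 0.0128
finger_force: 60.2
[-0.13872985 -0.34354661  0.0439611 ]
```

```bash
python3 -m crank '[[1,[0,0,0],-0.03],[1,[0,0,0],-0.06],[1,[0,0,0],-0.06],[1,[0,0,0],-0.06]]'; python3 -c "
from plant import r;print(r.read_state()['ft_torque'])"
```

```text
time_s: 10.15
eef_pos: [0.5003, 0.1897, 0.1137]
tool_rot: [[-0.804, 0.595, 0.002], [0.595, 0.804, 0.001], [-0.001, 0.002, -1.0]]
contact_force: [0.8, -0.7, 7.0]
gripper_width: 0.013
finger_force: 60.8
[-0.14054008 -0.20751345  0.03960113]
```

```bash
python3 -m crank '[[1,[0,0,0],-0.02],[1,[0,0,0],-0.04],[1,[0,0,0],-0.04]]'; python3 -c "
from plant import r;print(r.read_state()['ft_torque'])"
```

```text
time_s: 10.45
eef_pos: [0.5, 0.1895, 0.1137]
tool_rot: [[-0.779, 0.627, 0.002], [0.627, 0.779, 0.0], [-0.001, 0.001, -1.0]]
contact_force: [1.1, -1.6, 7.7]
gripper_width: 0.0127
finger_force: 62.6
[-0.40065443  0.10383984  0.17651156]
```

```bash
python3 -m crank '[[1,[0,0,0],-0.02],[1,[0,0,0],-0.03],[1,[0,0,0],-0.03]]'; python3 -c "
from plant import r;print(r.read_state()['ft_torque'])"
```

```text
time_s: 10.75
eef_pos: [0.4999, 0.1894, 0.1137]
tool_rot: [[-0.76, 0.649, 0.002], [0.649, 0.76, -0.0], [-0.001, 0.001, -1.0]]
contact_force: [-1.3, -2.7, 8.6]
gripper_width: 0.0131
finger_force: 67.2
[-0.55643565  0.31628119  0.42903076]
```

Torque rose to 0.43 N m, so this is the stop. I ease the twist off, release and back away.

```bash
python3 -m crank '[[1,[0,0,0.001],0.03],[1,[0,0,0.002],0.03],[0.6,[0,0,0.002],0.03],[0.2,[0,0,0.002],0.03],[-0.3,[0,0,0.002],0.03]]' 20;  python3 -m crank '[[-1,[0,0,0],0],[-1,[0,0,0],0],[-1,[0,0,0],0],[-1,[0,0,0],0]]'; python3 -m crank '[[-1,[0,0,0.01],0],[-1,[0,0,0.03],0],[-1,[0,0,0.06],0],[-1,[0,0,0.1],0],[-1,[0,0,0.1],0]]'
python3 - <<'E'
from plant import r,eyes
from h import *
C=eyes.calibration('wrist');p,d=eyes.read_camera('wrist');cv2.imwrite('pics/w3.png',p)
P=cloud(d,C['mtx'],C['camera_from_world']);R=np.hypot(P[...,0]-.5,P[...,1]-.189)
for a,b in((.097,.111),(.13,.148)):
    t=P[(P[...,2]>a)&(P[...,2]<b)&(R<.06)&(p.max(2)<90)];print(len(t),np.median(t,0) if len(t) else 0,len(t) and cv2.minAreaRect((t[:,:2]*1000).astype(np.float32)))
    if a<.1: 
        A=np.linalg.lstsq(np.c_[t[:,:2],np.ones(len(t))],t[:,2],rcond=None)[0];print('tilt',A[:2])
E
```

```text
time_s: 11.25
eef_pos: [0.499, 0.1895, 0.1149]
tool_rot: [[-0.78, 0.626, -0.0], [0.626, 0.78, 0.0], [0.0, -0.0, -1.0]]
contact_force: [-0.6, -0.3, -0.3]
gripper_width: 0.0451
finger_force: 0.0
time_s: 11.65
eef_pos: [0.4993, 0.1893, 0.1149]
tool_rot: [[-0.78, 0.626, 0.0], [0.626, 0.78, 0.0], [0.0, 0.0, -1.0]]
contact_force: [-0.0, -0.1, 0.8]
gripper_width: 0.0856
finger_force: 0.0
time_s: 12.15
eef_pos: [0.5014, 0.1908, 0.2207]
tool_rot: [[-0.78, 0.626, 0.008], [0.626, 0.78, 0.002], [-0.005, 0.007, -1.0]]
contact_force: [0.5, -0.3, -1.0]
gripper_width: 0.0853
finger_force: 0.0
4071 [0.49656492 0.19277938 0.10355407] ((498.8389587402344, 190.1201171875), (77.80793762207031, 77.68377685546875), 52.82564163208008)
tilt [0.0004717  0.00076136]
1241 [0.49705591 0.19187432 0.1392806 ] ((498.93341064453125, 190.05711364746094), (13.835179328918457, 63.32328796386719), 51.42276382446289)
```

View pics/w3.png

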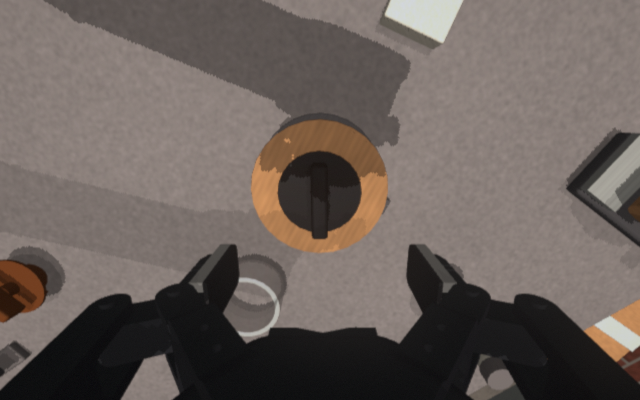

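The plug sits level in the head at pixel (320,190). Its flange and bar heights put the origin 24.6 to 24.8 mm below the mouth. It is turned 1.145 rad, which is at the stop, and the gripper is clear.

```bash
python3 -c "
from plant import workorder;print(workorder.sign_off())"
```

```text
the job is handed in; nothing more can be done
None
```

The core plug is locked in the unwinder at its stop, released with the gripper clear and no bystander touched; I handed the job in at about 12 s, and the sign-off gave no verdict.

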